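# Clear the key machine's catch tray and hold its cutter guard open

### The job

I am about to change the cutter wheel of the key-cutting machine. Lift the two finished car keys out of the machine's catch tray and lay them in the grey tote (do not toss or drop them in), then raise the spring-closed cutter guard by its ball knob to 60 degrees open and keep holding it there: the job finishes with you still gripping the knob, because the guard snaps shut if let go. Leave the screwdriver, padlock and stamp where they lie.

Things in the scene. Friction and masses are not known exactly. Their poses are not given: they have to be found in the camera images.
- machine: Fixed key-cutting machine, 480 x 250 x 225 mm. Origin under it on the counter; front along own -x, y across it (parallel to the guard hinge), z up. Its front end is a steel catch tray: x -292 to -132, y -125 to 125 mm, walls 3 mm, rim 46 mm above the counter. Motor head x 35 to 190 mm, 225 mm high; carriage, vises and cutter lie between, under the guard.
- tray_floor (a point): Centre of the catch tray's inner floor, 19 mm above the counter.
- guard_hinge (a point): Middle of the guard's hinge pin: 30 mm towards the machine's +x from its origin, 215 mm above the counter. The hinge axis is the machine's y axis.
- guard: Cutter guard: clear window in a dark steel frame, 190 mm wide, 130 mm from hinge to front edge, sloping 25 degrees down to the front when shut, with a 40 mm visor strip at the front edge. 0.3 to 0.6 kg; its weight and a spring always close it: about 2 to 6 N at the knob. Origin at the hinge pin; axes as the machine's when shut.
- guard_angle (a joint): Opening angle of the guard, rad: 0 shut, 1.047 = 60 degrees, stop at 1.40.
- guard_knob (a point): Centre of the guard's black ball knob, 30 mm across, on a 10 mm stem 42 mm off the guard's outer face, mid-width near the front edge. Shut, it is 122 mm forward (machine -x) of and 11 mm below the hinge pin; it rises on an arc about the pin. Gripped from above, fingers either side along the hinge axis, the ball turns between the pads as the guard swings.
- key_a: A finished car key, 28 to 49 g, lying flat in the catch tray: black plastic head 44 x 34 x 13 mm, rounded edges, and a steel blade that reaches 62 mm from the head's centre. Origin at the centre of the head's underside; x towards the blade's tip, y across the 34 mm width, z up.
- key_b: The second finished car key, the same as key_a.
- tote: Grey plastic tote, open-topped, 260 x 180 x 60 mm outside (x, y, z), walls and floor 4 mm, loose, 0.45 kg. Origin at the centre of its underside.
- screwdriver: Bystander: red-handled screwdriver, about 200 mm long, lying on the counter beside the machine. Leave alone.
- padlock: Bystander: brass padlock with steel shackle, 85 x 45 x 22 mm, lying on the counter. Leave alone.
- stamp: Bystander: round hand stamp with a wooden handle, 38 mm across, 80 mm high, standing on the counter. Leave alone.
Things that resemble listed ones, but are neither listed nor needed, are in the scene too. What is shaped like the key_a but blue is not meant.

How it is judged (in metres and radians):
On the way, in this order (a step that is already met when the one before it is completed fails the run):
1. both keys lie in the tote, let go and at rest (x of key_a in the frame of tote between -0.125 and 0.125 m and y of key_a in the frame of tote between -0.085 and 0.085 m and z of key_a in the frame of tote between 0 and 0.045 m and contact force between the fingers and key_a below 0.05 N and linear speed of each of key_a, key_b below 0.05 m/s and x of key_b in the frame of tote between -0.125 and 0.125 m and y of key_b in the frame of tote between -0.085 and 0.085 m and z of key_b in the frame of tote between 0 and 0.045 m and contact force between the fingers and key_b below 0.05 N), for 0.2 s.
2. the guard is held by its knob, 52 to 68 degrees open (value of joint guard_angle between 0.908 and 1.187 rad and contact force between the fingers and guard above 1 N and distance between the grasp point and guard_knob below 0.04 m), for 0.3 s.
At the end, for the whole second after the job is handed in: Both keys lie released and at rest in the upright tote (origin inside its walls, under 45 mm above its underside); the gripper still holds the knob (over 1 N on the guard, TCP within 40 mm of the ball centre) and the guard is still, 60 degrees open within 8 either way (all of step 1 and all of step 2 and velocity of joint guard_angle between -0.1 and 0.1 rad/s and angle between tote's own z axis and vertical below 0.1 rad); the arm keeps its last pose, push and grip.
It fails at once if a key is tossed or dropped (free of the fingers and faster than 1 m/s, a fall of some 50 mm) ((linear speed of key_a above 1 m/s and contact force between the fingers and key_a below 0.05 N) or (linear speed of key_b above 1 m/s and contact force between the fingers and key_b below 0.05 N)).
It fails at once if the guard is let snap shut (closing faster than 3 rad/s) (velocity of joint guard_angle below -3 rad/s).
It fails at once if the screwdriver, padlock or stamp is moved by more than 30 mm (distance of any of screwdriver, padlock, stamp from where it was at the start of the episode above 0.03 m).
It also fails if it takes over 72 s, if anything falls off the work surface, if the arm or the gripper's body presses on something with over 40 N, if the wrist force passes 120 N, or if a joint passes its speed limit or range.

### The arm

A 6-joint arm with a two-finger parallel gripper is mounted at the origin on the work surface. World frame = base frame: x ahead of the robot, y to its left, z up, the work surface at z = 0. Lengths are in m, angles in degrees, forces in N, time in s.
With the tool pointing down it reaches from about 0.4 to 0.825 m from the base axis. Payload 7 kg.
Tool frame: the origin (TCP) lies between the finger pads, 19 mm behind the fingertips; this is the grasp point; z points along the fingers, x is the direction in which the jaws open and shut, and the axes are right-handed (so a half turn about z gives the same grasp; the last joint's range is limited). The gripper opens to 88 mm and grips with 3 to 60 N. Pads are 19 mm wide; open, the fingers measure 130 mm over their backs; the gripper's body (78 mm by 193 mm) begins 47 mm behind the grasp point.
Start: joints at [79.876, 20.546, 0.682, 0, -70.136, -16.507], TCP at [0.303, 0.603, 0.245] pointing down, gripper open.
Joint ranges: [-176.03, 176.03], [-82.01, 121.73], [-58.28, 71.71], [-173.87, 95.51], [-174.79, -0.11], [-173.66, 173.66]. Speed limits (degrees/s): [136.94, 136.94, 172.46, 180, 180, 180].

### API

Orientations are given as [roll, pitch, yaw] about the fixed x, y, z axes, in that order (R = Rz(yaw) Ry(pitch) Rx(roll)).
In Python, from plant import * gives the robot as it stands.
- The arm moves only by the shell command python3 -m handwheel 'ROWS' [OPENING]. ROWS is JSON, a list of rows, each a list of 2 entries, a list of its own where there are three numbers: the shift along the tool's x, y, z each as a share of 0.2 m, from -1 to 1, then the turn, a rotation vector about the tool's x, y, z each as a share of 360 degrees, from -1 to 1. In form: [[[tx, ty, tz], [ax, ay, az]], ...]. A call has 1 to 5 rows; each row is the pose to reach, as a shift and turn from the pose commanded when the call began, along the tool's axes at that moment, turning the shorter way round; what a row does not reach only later rows make up. A row lasts 1/12 s, in which the tool goes at most 41.7 mm and 7.16 degrees, less where a joint would pass 70% of its speed; a pose out of reach is approached as far as the arm can. A call with a number of a shift or a turn outside -1 to 1 is refused whole. A call with a gripper value outside its range is refused whole. OPENING is the closure, from -1 (fully open) to 1 (shut), set as the call begins (- or left out, the last holds). The fingers move at their own pace and stop on an object; the grip force is fixed at half the most. Time passes only in rows, so rows that repeat a pose let the fingers close. It gives the time, the measured TCP pose, the force and the opening at its end, in the units of the state.
- get_obs(): the state, without advancing time (a new reading comes with each control period).
- snapshot(name): name is "scene" or "top" or "wrist"; returns a dict with "color" (384x512x3 uint8, red, green, blue), "z_map" (384x512 float32, m along the optical axis (not along the pixel's ray), 0 where there is no reading), "intrinsics" (3x3 intrinsics, pixels), "distortion" ([k1, k2, p1, p2, k3] as OpenCV has them; the pictures are not rectified), "rvec" (rotation vector, rad) and "tvec" (3), from world to camera coordinates, as OpenCV has them. Camera axes: x right, y down, z forward; pixel columns grow to the right and rows downward; lengths in m; the calibration is good to about 2 mm. A picture is of the moment at which its call begins.
- close_job(): hands the job in, once; it reports no verdict.
The state is a dict: "clock": time; "joint_pos": joint angles; "qvel": joint speeds; "tau": joint torques, N m; "tool_pos": TCP position; "orientation": TCP orientation; "force": force on the tool from outside, world axes, zero at the start; "moment": the same for the moment, N m; "opening": finger opening in m.
Only numpy, scipy, OpenCV 4.12 (cv2) and the standard library are available. Lean on these libraries where they do the work, as an engineer would, in place of code of your own. Each camera call takes 0.05 s, during which the arm holds its last target. There are 200 camera calls.

## Working session

There is one attempt and no reset: what is moved stays moved. The work goes in short steps, Python scripts to look and compute and a shell command to move; the robot and the scene stay as the last step left them, time stands still between calls to the robot, and variables do not carry over. Pictures are saved under pics/ and viewed, about 8 in all and at most 12, crops included, and the job is handed in when it is done.

```bash
mkdir -p pics; ls
cat > h.py <<'E'
from plant import *
import numpy as np, cv2
from scipy.spatial.transform import Rotation as R
def snap(n,fn=None):
    s=snapshot(n)
    if fn: cv2.imwrite('pics/'+fn,s['color'][:,:,::-1])
    np.savez('snap_'+n+'.npz',**s); return s
def load(n): return dict(np.load('snap_'+n+'.npz'))
def cloud(s):
    h,w=s['z_map'].shape
    u,v=np.meshgrid(np.arange(w),np.arange(h))
    p=np.stack([u,v],-1).reshape(-1,1,2).astype(np.float64)
    n=cv2.undistortPoints(p,s['intrinsics'],s['distortion']).reshape(h,w,2)
    z=s['z_map'].astype(float)[...,None]
    c=np.concatenate([n*z,z],-1)
    Rm=cv2.Rodrigues(s['rvec'])[0]
    P=(c-s['tvec'].reshape(3))@Rm
    P[s['z_map']==0]=np.nan
    return P
def rel(target,yaw=None,Rt=None):
    """shift/turn shares from current pose to target"""
    o=get_obs(); R0=R.from_euler('xyz',o['orientation'],degrees=True)
    d=R0.inv().apply(np.array(target)-o['tool_pos'])/0.2
    if Rt is None and yaw is not None: Rt=R.from_euler('xyz',[180,0,yaw],degrees=True)
    t=(R0.inv()*Rt).as_rotvec(degrees=True)/360 if Rt is not None else np.zeros(3)
    print('rel',np.round(d,3),np.round(t,4))
E
python3 - <<'E'
from h import *
o=get_obs(); print(o)
a=snap('scene')['color'];b=snap('top')['color']
cv2.imwrite('pics/1.png',cv2.resize(a[:,:,::-1],(800,600)));cv2.imwrite('pics/2.png',cv2.resize(b[:,:,::-1],(800,600)))
E
```

```text
pics
{'clock': 0.0, 'joint_pos': array([ 7.98773075e+01,  2.05926543e+01,  6.32389561e-01, -2.02480258e-02,
       -7.01370006e+01, -1.65067299e+01]), 'qvel': array([ 0.02937715, -0.03221052,  0.01880064,  0.053394  , -0.07799877,
       -0.01670233]), 'tau': array([-1.38759264e-03, -5.82715845e+01,  2.93074769e+01,  6.99772239e+00,
        7.13321962e-03, -1.78126411e-04]), 'tool_pos': array([0.30236112, 0.602958  , 0.244398  ]), 'orientation': array([-1.79990611e+02, -9.86651897e-02, -1.16636326e+02]), 'force': array([ 0.86764319, -0.41192161, -0.30947491]), 'moment': array([0.05160009, 0.00991258, 0.00774028]), 'opening': 0.08723523897120244}
```

View pics/1.png

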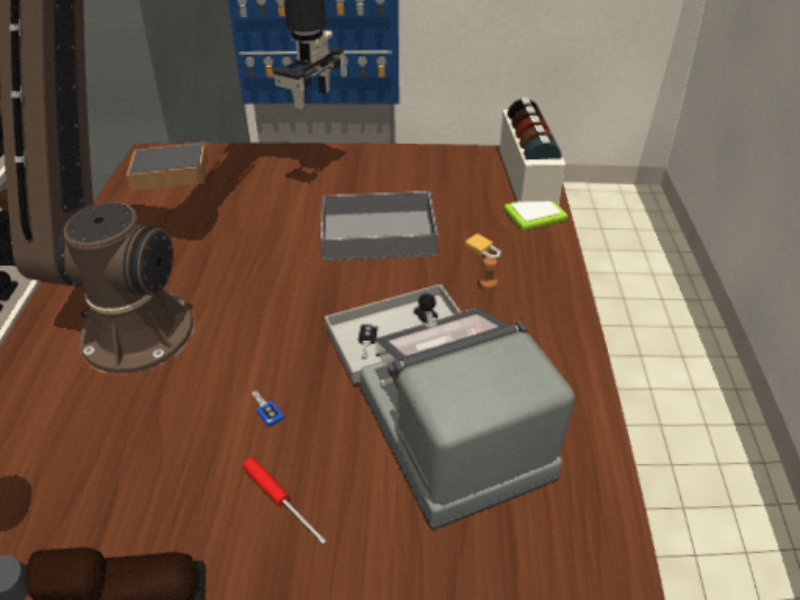

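View pics/2.png

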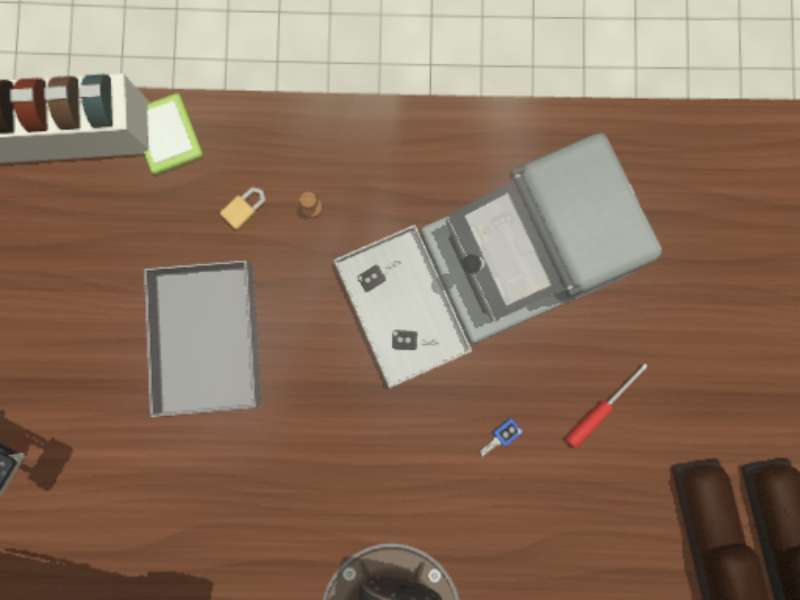

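The top view shows key heads at (371,278) and (404,341) (800x600 pixels), the tote around (202,338), and the knob at (472,264). The blue key at (507,432) is a decoy. Next I'll measure positions.

Run:
```python
from h import *
s=load('top');P=cloud(s);c=s['color'].astype(int)
def at(u,v,k=1):
    u=int(u*.64);v=int(v*.64);return np.round(np.nanmedian(P[v-k:v+k+1,u-k:u+k+1].reshape(-1,3),0),4)
for n,u,v in [('ka',371,278),('kb',404,341),('tipA',397,264),('tipB',434,343),('knob',472,264),('tray',360,310),('tray2',430,310),('tote',205,335),('stamp',308,203)]: print(n,at(u,v))
# keys: dark pixels in the tray
for n,(u,v) in dict(a=(371,278),b=(404,341)).items():
    m=np.zeros(c.shape[:2],bool);u=int(u*.64);v=int(v*.64)
    m[v-14:v+15,u-14:u+15]=True
    m&=(c.max(2)<90)
    q=P[m]; q=q[np.isfinite(q).all(1)]; q=q[(q[:,2]>.02)&(q[:,2]<.04)]
    r=cv2.minAreaRect((q[:,:2]*1000).astype(np.float32)); print(n,len(q),r,np.median(q[:,2]),q[:,:2].mean(0))
def rect(m,n):
    q=P[m];q=q[np.isfinite(q).all(1)]
    r=cv2.minAreaRect((q[:,:2]*1000).astype(np.float32));print(n,len(q),r)
z=P[...,2];v,u=np.mgrid[:384,:512]
rect((z>.05)&(z<.067)&(u>85)&(u<172)&(v>160)&(v<272),'tote rim')
rect((z>.03)&(z<.055)&(u>205)&(u<305)&(v>140)&(v<250),'tray rim')
rect((z>.19)&(z<.24)&(u>320)&(v<200),'head')
```

```text
ka [0.5941 0.0481 0.0314]
kb [ 0.479  -0.014   0.0306]
tipA [6.215e-01 4.000e-04 2.710e-02]
tipB [ 0.4776 -0.0677  0.0238]
knob [ 0.5929 -0.1187  0.2166]
tray [0.535  0.0672 0.0189]
tray2 [ 0.5375 -0.0613  0.0193]
tote [0.4848 0.3487 0.0032]
stamp [0.7201 0.1599 0.0761]
a 25 ((585.1011352539062, 58.08889389038086), (30.129667282104492, 14.41036319732666), 15.308500289916992) 0.03007052688337928 [0.58518029 0.05831546]
b 52 ((477.6970520019531, -12.718973159790039), (25.482196807861328, 36.583656311035156), 0.7670141458511353) 0.030856622989792696 [ 0.47680645 -0.0156669 ]
tote rim 642 ((477.1181945800781, 344.788330078125), (261.0400695800781, 185.19900512695312), 6.105018138885498)
tray rim 786 ((553.2696533203125, -31.027252197265625), (250.04432678222656, 206.2990264892578), 25.010068893432617)
head 7365 ((665.6105346679688, -272.50811767578125), (225.71620178222656, 222.7506103515625), 25.2993221282959)
```

Run:
```python
from h import *
rel([.59,.05,.22],yaw=-150)
```

```text
rel [ 1.827 -2.525  0.126] [-0.0001 -0.0002  0.0927]
```

```bash
A='python3 -m handwheel'
$A '[[[0.457,-0.631,0.03],[0,0,0]],[[0.457,-0.631,0.03],[0,0,0]],[[0.457,-0.631,0.03],[0,0,0]],[[0.457,-0.631,0.03],[0,0,0]],[[0.457,-0.631,0.03],[0,0,0]]]' -0.15
$A '[[[0.457,-0.631,0.03],[0,0,0]],[[0.457,-0.631,0.03],[0,0,0]],[[0.457,-0.631,0.03],[0,0,0]],[[0.457,-0.631,0.03],[0,0,0]],[[0.457,-0.631,0.03],[0,0,0]]]'
$A '[[[0.457,-0.631,0.03],[0,0,0]],[[0.457,-0.631,0.03],[0,0,0]],[[0.457,-0.631,0.03],[0,0,0]],[[0.457,-0.631,0.03],[0,0,0]],[[0.457,-0.631,0.03],[0,0,0]]]'
$A '[[[0.457,-0.631,0.03],[0,0,0.0927]],[[0.457,-0.631,0.03],[0,0,0.0927]],[[0.457,-0.631,0.03],[0,0,0.0927]],[[0.457,-0.631,0.03],[0,0,0.0927]],[[0.457,-0.631,0.03],[0,0,0.0927]]]'
python3 - <<'E'
from h import *
rel([.59,.05,.22],yaw=-150)
o=get_obs();print(o['joint_pos'],o['clock'])
s=snap('wrist');cv2.imwrite('pics/3.png',cv2.resize(s['color'][:,:,::-1],(800,600)))
E
```

```text
clock: 0.52
tool_pos: [0.3758, 0.4603, 0.2392]
orientation: [180.0, -0.1, -116.8]
force: [-0.6, 0.7, 0.7]
opening: 0.0602
clock: 0.93
tool_pos: [0.4473, 0.3223, 0.233]
orientation: [180.0, -0.1, -116.8]
force: [-0.5, -0.0, -0.2]
opening: 0.0502
clock: 1.35
tool_pos: [0.5192, 0.1846, 0.2268]
orientation: [180.0, -0.1, -116.8]
force: [-0.9, 0.6, -0.0]
opening: 0.0505
clock: 1.77
tool_pos: [0.5914, 0.0464, 0.2203]
orientation: [-180.0, -0.1, -150.6]
force: [-0.5, 1.1, 0.8]
opening: 0.0505
rel [-0.003  0.019  0.002] [-0.0001 -0.0003 -0.0016]
[ 2.33785757e+01  1.39562519e+01 -1.20373896e+01  3.98473624e-02
 -6.41030909e+01  6.01075997e+00] 1.7667
```

View pics/3.png

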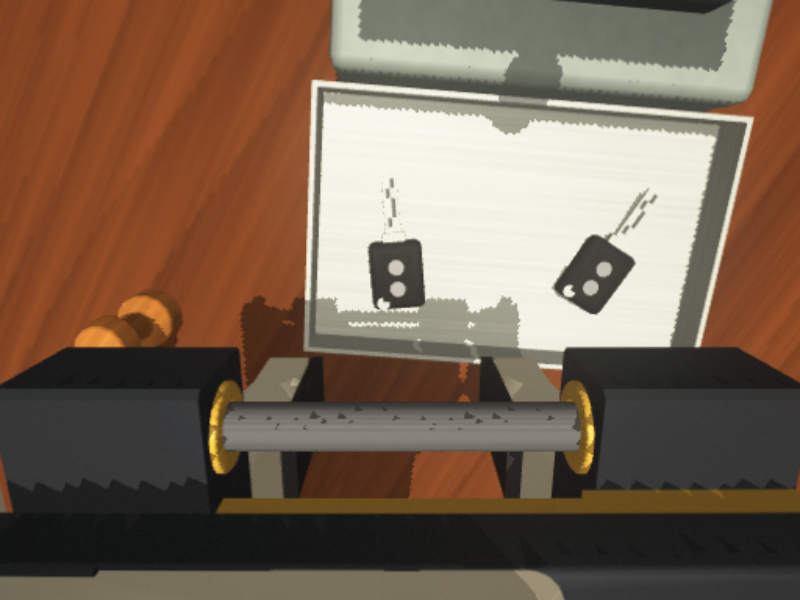

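The wrist view shows key A's head at (397,274), blade end at (391,180); key B's head is at (595,275), blade end at (648,192). I'll fit both here.

Run:
```python
from h import *
s=load('wrist');P=cloud(s);g=s['color'].astype(int).max(2)
for n,(u0,u1,v0,v1),t in [('a',(362,430,232,315),(391,180)),('b',(548,642,230,320),(650,190))]:
    m=np.zeros(g.shape,bool);m[int(v0*.64):int(v1*.64),int(u0*.64):int(u1*.64)]=True
    m&=(P[...,2]>.0265)&(P[...,2]<.045)
    q=P[m]; r=cv2.minAreaRect((q[:,:2]*1000).astype(np.float32))
    bx=np.round(cv2.boxPoints(r),0)
    m2=np.zeros(g.shape,bool)
    tp=P[int(t[1]*.64)-1:int(t[1]*.64)+2,int(t[0]*.64)-1:int(t[0]*.64)+2].reshape(-1,3)
    tp=np.nanmedian(tp,0); d=tp[:2]*1000-r[0]
    print(n,m.sum(),np.round(r[0],1),r[1],r[2],'z',np.median(q[:,2]),'tip',np.round(tp,3),'yaw',np.degrees(np.arctan2(d[1],d[0])),np.hypot(*d))
```

```text
a 1509 [595.4  47.1] (33.96656799316406, 49.93577575683594) 33.9809684753418 z 0.031090382948517147 tip [ 0.626 -0.     0.026] yaw -57.54937754353349 56.35189816802534
b 1543 [482.4 -19.6] (57.190704345703125, 34.04227066040039) 88.23490142822266 z 0.031163417325926784 tip [ 0.482 -0.075  0.026] yaw -89.93842257403188 55.230169720360195
```

Run:
```python
from h import *
rel([.594,.049,.041],yaw=-146)
```

```text
rel [-0.019 -0.004  0.897] [ 0.     -0.0003 -0.0134]
```

```bash
A='python3 -m handwheel'
$A '[[[-0.019,-0.004,0.2],[0,0,-0.0134]],[[-0.019,-0.004,0.4],[0,0,-0.0134]],[[-0.019,-0.004,0.55],[0,0,-0.0134]],[[-0.019,-0.004,0.65],[0,0,-0.0134]],[[-0.019,-0.004,0.65],[0,0,-0.0134]]]'
$A '[[[0,0,0.08],[0,0,0]],[[0,0,0.16],[0,0,0]],[[0,0,0.21],[0,0,0]],[[0,0,0.247],[0,0,0]],[[0,0,0.247],[0,0,0]]]'
python3 - <<'E'
from h import *
rel([.594,.049,.041],yaw=-146)
s=snap('wrist');cv2.imwrite('pics/4.png',s['color'][:,:,::-1])
E
```

```text
clock: 2.23
tool_pos: [0.5904, 0.0515, 0.0865]
orientation: [179.8, -0.4, -145.1]
force: [-0.6, 0.2, 0.2]
opening: 0.0505
clock: 2.65
tool_pos: [0.5932, 0.0518, 0.0414]
orientation: [180.0, -0.1, -145.1]
force: [0.5, -0.4, 0.1]
opening: 0.0503
rel [ 0.005 -0.014  0.002] [ 0.0001 -0.0002  0.0024]
```

View pics/4.png

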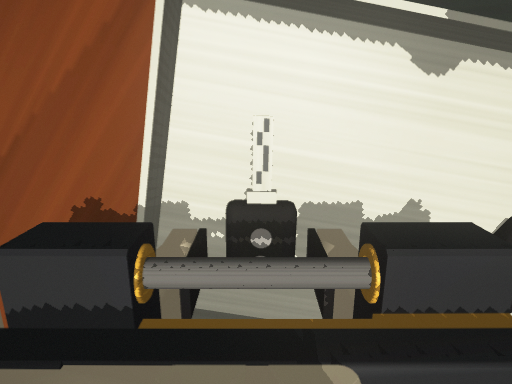

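```bash
A='python3 -m handwheel'
$A '[[[0,0,0],[0,0,0]],[[0,0,0],[0,0,0]],[[0,0,0],[0,0,0]],[[0,0,0],[0,0,0]],[[0,0,0],[0,0,0]]]' 1
$A '[[[0,0,0],[0,0,0]],[[0,0,-0.05],[0,0,0]],[[0,0,-0.2],[0,0,0]],[[0,0,-0.4],[0,0,0]],[[0,0,-0.5],[0,0,0]]]'
python3 - <<'E'
from h import *
rel([.531,.372,.13],yaw=-174)
E
```

```text
clock: 3.12
tool_pos: [0.594, 0.0516, 0.0428]
orientation: [-180.0, 0.1, -145.2]
force: [-1.9, 1.3, 4.7]
opening: 0.0336
clock: 3.53
tool_pos: [0.5951, 0.0516, 0.1465]
orientation: [-179.9, 0.2, -145.1]
force: [0.7, -1.2, -0.0]
opening: 0.0335
rel [-0.653  1.498  0.082] [-0.0002  0.0006  0.0802]
```

Gripped (33.5 mm). Now I'll carry it to the tote.

```bash
A='python3 -m handwheel'
$A '[[[-0.08,0.18,0],[0,0,0]],[[-0.16,0.37,0],[0,0,0]],[[-0.24,0.55,0],[0,0,0]],[[-0.32,0.74,0.02],[0,0,0]],[[-0.325,0.75,0.04],[0,0,0]]]'
$A '[[[-0.08,0.18,0.04],[0,0,0.02]],[[-0.16,0.37,0.04],[0,0,0.04]],[[-0.24,0.55,0.04],[0,0,0.06]],[[-0.3,0.7,0.04],[0,0,0.08]],[[-0.325,0.75,0.04],[0,0,0.08]]]'
$A '[[[0,0,0],[0,0,0]]]'
python3 - <<'E'
from h import *
rel([.531,.372,.029],yaw=-174)
E
```

```text
clock: 3.95
tool_pos: [0.5609, 0.2173, 0.1351]
orientation: [180.0, 0.2, -145.0]
force: [0.6, -0.4, 0.5]
opening: 0.0332
clock: 4.37
tool_pos: [0.5281, 0.376, 0.1263]
orientation: [180.0, 0.0, -174.3]
force: [0.5, 0.1, 0.6]
opening: 0.0335
clock: 4.45
tool_pos: [0.5284, 0.3748, 0.1261]
orientation: [180.0, 0.0, -173.8]
force: [0.5, 0.3, -1.4]
opening: 0.0335
rel [-0.011 -0.016  0.485] [0.     0.0001 0.0007]
```

```bash
A='python3 -m handwheel'
$A '[[[0,0,0.15],[0,0,0]],[[0,0,0.28],[0,0,0]],[[0,0,0.38],[0,0,0]],[[0,0,0.44],[0,0,0]],[[0,0,0.44],[0,0,0]]]'
$A '[[[0,0,0.01],[0,0,0]],[[0,0,0.02],[0,0,0]],[[0,0,0.03],[0,0,0]],[[0,0,0.03],[0,0,0]],[[0,0,0.03],[0,0,0]]]'
```

```text
clock: 4.87
tool_pos: [0.5281, 0.3697, 0.0354]
orientation: [-179.8, -0.2, -174.0]
force: [-0.4, -0.2, -0.9]
opening: 0.0336
clock: 5.28
tool_pos: [0.5293, 0.3723, 0.0328]
orientation: [180.0, 0.1, -174.0]
force: [0.9, 0.8, 0.3]
opening: 0.0337
```

```bash
A='python3 -m handwheel'
$A '[[[0,0,0.008],[0,0,0]],[[0,0,0.016],[0,0,0]],[[0,0,0.022],[0,0,0]],[[0,0,0.022],[0,0,0]],[[0,0,0.022],[0,0,0]]]'
$A '[[[0,0,0],[0,0,0]],[[0,0,0],[0,0,0]],[[0,0,0],[0,0,0]],[[0,0,0],[0,0,0]],[[0,0,0],[0,0,0]]]' -0.15
$A '[[[0,0,-0.05],[0,0,0]],[[0,0,-0.2],[0,0,0]],[[0,0,-0.4],[0,0,0]],[[0,0,-0.55],[0,0,0]],[[0,0,-0.55],[0,0,0]]]'
python3 - <<'E'
from h import *
s=snap('wrist');cv2.imwrite('pics/5.png',s['color'][:,:,::-1])
rel([.4825,-.0135,.12],yaw=180)
E
```

```text
clock: 5.7
tool_pos: [0.5291, 0.3721, 0.0278]
orientation: [180.0, 0.0, -174.0]
force: [-0.8, -1.0, 3.4]
opening: 0.0339
clock: 6.12
tool_pos: [0.529, 0.3719, 0.0274]
orientation: [-180.0, -0.0, -174.0]
force: [0.3, 0.8, 0.6]
opening: 0.0503
clock: 6.53
tool_pos: [0.532, 0.3746, 0.146]
orientation: [179.6, 0.5, -173.9]
force: [1.2, 1.4, 0.5]
opening: 0.0504
rel [ 0.445 -1.901  0.101] [0.0009 0.0009 0.0168]
```

View pics/5.png

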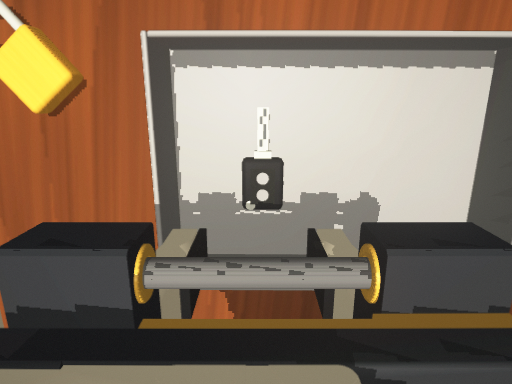

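Key A is flat and released in the tote, its head at (263,183). Next is key B.

```bash
A='python3 -m handwheel'
$A '[[[0.05,-0.2,0],[0,0,0]],[[0.1,-0.4,0],[0,0,0]],[[0.15,-0.6,0],[0,0,0]],[[0.2,-0.8,0],[0,0,0]],[[0.222,-0.95,0],[0,0,0]]]'
$A '[[[0.05,-0.2,0],[0,0,0.02]],[[0.1,-0.4,0],[0,0,0.02]],[[0.15,-0.6,0],[0,0,0.02]],[[0.2,-0.8,0.05],[0,0,0.02]],[[0.222,-0.95,0.1],[0,0,0.02]]]'
$A '[[[0,0,0],[0,0,0]],[[0,0,0],[0,0,0]]]'
python3 - <<'E'
from h import *
rel([.4825,-.0135,.041],yaw=178.8)
E
```

```text
clock: 7.0
tool_pos: [0.5029, 0.1753, 0.1373]
orientation: [-180.0, -0.1, -174.0]
force: [0.5, -1.0, -1.7]
opening: 0.0502
clock: 7.42
tool_pos: [0.4792, -0.0176, 0.1179]
orientation: [180.0, 0.0, 178.8]
force: [0.2, -0.6, -0.1]
opening: 0.0506
clock: 7.58
tool_pos: [0.4796, -0.017, 0.1171]
orientation: [-180.0, -0.1, 178.6]
force: [0.2, 0.7, 0.3]
opening: 0.0507
rel [-0.015  0.018  0.38 ] [-0.0001 -0.0002 -0.0005]
```

```bash
A='python3 -m handwheel'
$A '[[[-0.015,0.018,0.12],[0,0,0]],[[-0.015,0.018,0.22],[0,0,0]],[[-0.015,0.018,0.31],[0,0,0]],[[-0.015,0.018,0.36],[0,0,0]],[[-0.015,0.018,0.38],[0,0,0]]]'
$A '[[[0,0,0],[0,0,0]],[[0,0,0],[0,0,0]]]'
$A '[[[0,0,0],[0,0,0]],[[0,0,0],[0,0,0]],[[0,0,0],[0,0,0]],[[0,0,0],[0,0,0]],[[0,0,0],[0,0,0]]]' 1
$A '[[[0,0,0],[0,0,0]],[[0,0,-0.05],[0,0,0]],[[0,0,-0.2],[0,0,0]],[[0,0,-0.4],[0,0,0]],[[0,0,-0.5],[0,0,0]]]'
python3 - <<'E'
from h import *
rel([.421,.360,.13],yaw=-174)
E
```

```text
clock: 8.0
tool_pos: [0.4831, -0.011, 0.0402]
orientation: [-180.0, -0.1, 178.9]
force: [-1.3, -0.0, 0.3]
opening: 0.0507
clock: 8.17
tool_pos: [0.4841, -0.011, 0.042]
orientation: [-180.0, 0.0, 178.9]
force: [0.6, -0.1, -0.7]
opening: 0.0504
clock: 8.58
tool_pos: [0.484, -0.0115, 0.0422]
orientation: [180.0, 0.1, 178.8]
force: [-1.1, 1.5, 5.9]
opening: 0.0335
clock: 9.0
tool_pos: [0.4849, -0.0116, 0.1452]
orientation: [180.0, 0.2, 178.9]
force: [1.3, 1.0, -0.3]
opening: 0.0339
rel [0.357 1.851 0.076] [ 0.      0.0005 -0.0198]
```

```bash
A='python3 -m handwheel'
$A '[[[0.04,0.19,0],[0,0,0]],[[0.08,0.38,0],[0,0,0]],[[0.12,0.57,0],[0,0,0]],[[0.16,0.76,0],[0,0,0]],[[0.178,0.925,0.03],[0,0,0]]]'
$A '[[[0.04,0.19,0],[0,0,-0.02]],[[0.08,0.38,0],[0,0,-0.02]],[[0.12,0.57,0],[0,0,-0.02]],[[0.16,0.76,0],[0,0,-0.02]],[[0.178,0.925,0.04],[0,0,-0.02]]]'
$A '[[[0,0,0],[0,0,0]],[[0,0,0],[0,0,0]]]'
$A '[[[0,0,0.15],[0,0,0]],[[0,0,0.28],[0,0,0]],[[0,0,0.38],[0,0,0]],[[0,0,0.44],[0,0,0]],[[0,0,0.44],[0,0,0]]]'
$A '[[[0,0,0],[0,0,0]],[[0,0,0],[0,0,0]]]'
```

```text
clock: 9.42
tool_pos: [0.4515, 0.1762, 0.1369]
orientation: [179.9, 0.1, 178.8]
force: [1.7, -0.7, -0.3]
opening: 0.0339
clock: 9.83
tool_pos: [0.4197, 0.3627, 0.129]
orientation: [179.9, 0.1, -173.9]
force: [1.5, 0.4, 0.2]
opening: 0.0333
clock: 10.0
tool_pos: [0.4194, 0.361, 0.1267]
orientation: [-179.9, -0.0, -173.9]
force: [-0.4, -0.8, -0.3]
opening: 0.0332
clock: 10.42
tool_pos: [0.4192, 0.357, 0.0371]
orientation: [-179.8, -0.2, -174.1]
force: [0.5, -1.0, -0.3]
opening: 0.0337
clock: 10.58
tool_pos: [0.4207, 0.3597, 0.0406]
orientation: [180.0, 0.0, -174.0]
force: [0.3, -0.8, -0.1]
opening: 0.0335
```

```bash
A='python3 -m handwheel'
$A '[[[0,0,0.016],[0,0,0]],[[0,0,0.032],[0,0,0]],[[0,0,0.048],[0,0,0]],[[0,0,0.06],[0,0,0]],[[0,0,0.066],[0,0,0]]]'
$A '[[[0,0,0],[0,0,0]],[[0,0,0],[0,0,0]]]'
$A '[[[0,0,0],[0,0,0]],[[0,0,0],[0,0,0]],[[0,0,0],[0,0,0]],[[0,0,0],[0,0,0]],[[0,0,0],[0,0,0]]]' -0.15
$A '[[[0,0,-0.05],[0,0,0]],[[0,0,-0.2],[0,0,0]],[[0,0,-0.4],[0,0,0]],[[0,0,-0.6],[0,0,0]],[[0,0,-0.8],[0,0,0]]]'
$A '[[[0,0,-0.2],[0,0,0]],[[0,0,-0.4],[0,0,0]],[[0,0,-0.6],[0,0,0]],[[0,0,-0.6],[0,0,0]]]'
python3 - <<'E'
from h import *
rel([.593,-.119,.30],yaw=-155)
s=snap('wrist');cv2.imwrite('pics/6.png',s['color'][:,:,::-1])
t=load('top');P=cloud(t);v,u=np.mgrid[:384,:512];g=t['color'].max(2)
m=(u>290)&(u<316)&(v>156)&(v<182)&(g<60)&(P[...,2]>.195); q=P[m]; print(m.sum(),q.mean(0),q.min(0),q.max(0))
f=lambda p:np.r_[p,np.ones(1)]
# sphere fit r=15mm
from scipy.optimize import least_squares
r=least_squares(lambda c:np.linalg.norm(q-c,axis=1)-.015,[.593,-.119,.204],loss='soft_l1',f_scale=.001);print(r.x,r.cost)
E
```

```text
clock: 11.0
tool_pos: [0.4201, 0.3598, 0.0271]
orientation: [-180.0, 0.0, -173.9]
force: [-8.1, -3.5, 24.6]
opening: 0.0336
clock: 11.17
tool_pos: [0.4201, 0.3597, 0.0272]
orientation: [180.0, 0.0, -174.0]
force: [-3.2, -1.8, 9.9]
opening: 0.0335
clock: 11.58
tool_pos: [0.4201, 0.3596, 0.0262]
orientation: [-180.0, -0.0, -174.0]
force: [0.3, -0.1, 0.1]
opening: 0.0501
clock: 12.0
tool_pos: [0.4199, 0.3592, 0.1889]
orientation: [-180.0, -0.0, -174.0]
force: [0.6, 1.5, -0.8]
opening: 0.0504
clock: 12.33
tool_pos: [0.4225, 0.3615, 0.3164]
orientation: [179.5, 0.6, -173.9]
force: [1.3, 0.3, 1.5]
opening: 0.0504
rel [-0.593 -2.48   0.066] [ 0.0011  0.0019 -0.0526]<stdin>:5: RuntimeWarning: Mean of empty slice.
  ret = um.true_divide(
Traceback (most recent call last):
ValueError: zero-size array to reduction operation minimum which has no identity
```

View pics/6.png

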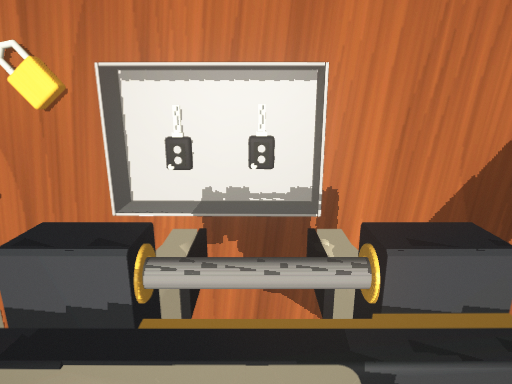

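Both keys lie flat and released in the tote, heads at (179,153) and (262,152). Next I'll go to a standoff in front of the knob and measure it.

```bash
A='python3 -m handwheel'
$A '[[[-0.05,-0.2,0],[0,0,0]],[[-0.1,-0.4,0],[0,0,0]],[[-0.15,-0.6,0],[0,0,0]],[[-0.2,-0.8,0],[0,0,0]],[[-0.22,-0.95,0],[0,0,0]]]'
$A '[[[-0.05,-0.2,0],[0,0,-0.015]],[[-0.1,-0.4,0],[0,0,-0.03]],[[-0.15,-0.6,0],[0,0,-0.045]],[[-0.2,-0.8,0],[0,0,-0.0526]],[[-0.22,-0.95,0],[0,0,-0.0526]]]'
$A '[[[0,0,0],[0,0,0]],[[0,0,0],[0,0,0]]]'
python3 - <<'E'
from h import *
from scipy.optimize import least_squares
s=snap('wrist');cv2.imwrite('pics/7.png',s['color'][:,:,::-1]);P=cloud(s);g=s['color'].max(2)
print(get_obs()['tool_pos'],get_obs()['orientation'])
d=np.linalg.norm(P-[.593,-.119,.204],axis=2)
m=(d<.03)&(P[...,2]>.2);q=P[m];print(m.sum(),q.min(0),q.max(0))
if m.sum()>20:
    r=least_squares(lambda c:np.linalg.norm(q-c,axis=1)-.015,[.593,-.119,.204],loss='soft_l1',f_scale=.001);print(r.x,np.abs(r.fun).mean())
    rel(r.x,yaw=-155)
E
```

```text
clock: 12.8
tool_pos: [0.4838, 0.1726, 0.3062]
orientation: [-180.0, -0.0, -174.0]
force: [1.0, 1.0, -0.6]
opening: 0.0504
clock: 13.22
tool_pos: [0.5476, -0.0118, 0.306]
orientation: [-180.0, -0.1, -154.9]
force: [1.0, 1.2, -0.7]
opening: 0.0505
clock: 13.38
tool_pos: [0.5471, -0.0108, 0.3057]
orientation: [180.0, -0.1, -155.2]
force: [0.4, -0.6, -0.7]
opening: 0.0505
[ 0.54700022 -0.00968818  0.30586986] [ 1.79973181e+02 -6.90532806e-02 -1.55162406e+02]
1776 [ 0.57964644 -0.1307726   0.20068391] [ 0.60871879 -0.10145944  0.21948492]
[ 0.59431327 -0.11625588  0.20297769] 0.0004151533322519985
rel [ 0.009 -0.583  0.514] [ 0.0001 -0.0002 -0.0005]
```

View pics/7.png

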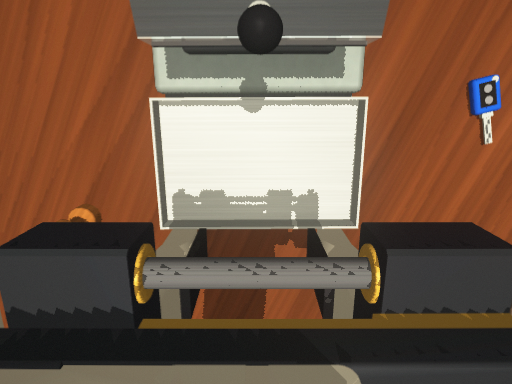

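Knob centre fits at (0.594, -0.116, 0.203), seen at (260,30). I'll move over it, descend, then check.

```bash
A='python3 -m handwheel'
$A '[[[0.009,-0.15,0],[0,0,0]],[[0.009,-0.3,0],[0,0,0]],[[0.009,-0.45,0],[0,0,0]],[[0.009,-0.583,0],[0,0,0]],[[0.009,-0.583,0]  ,[0,0,0]]]' -0.15
$A '[[[0,0,0.08],[0,0,0]],[[0,0,0.16],[0,0,0]],[[0,0,0.22],[0,0,0]],[[0,0,0.26],[0,0,0]],[[0,0,0.26],[0,0,0]]]'
python3 - <<'E'
from h import *
rel([.5943,-.1163,.204],yaw=-155); print(get_obs()['force'])
E
```

```text
clock: 13.85
tool_pos: [0.5961, -0.1172, 0.3055]
orientation: [-180.0, -0.1, -155.1]
force: [-0.3, 0.6, 0.3]
opening: 0.0506
clock: 14.27
tool_pos: [0.5941, -0.1141, 0.2525]
orientation: [179.9, -0.2, -155.0]
force: [0.3, -0.1, 0.3]
opening: 0.0502
rel [ 0.003 -0.011  0.243] [ 0.0002 -0.0004  0.0001]
[ 0.30506734 -0.1398444   0.34865992]
```

```bash
A='python3 -m handwheel'
$A '[[[0.003,-0.006,0.07],[0,0,0]],[[0.003,-0.006,0.14],[0,0,0]],[[0.003,-0.006,0.2],[0,0,0]],[[0.003,-0.006,0.24],[0,0,0]],[[0.003,-0.006,0.24],[0,0,0]]]'
$A '[[[0,0,0],[0,0,0]],[[0,0,0],[0,0,0]],[[0,0,0],[0,0,0]],[[0,0,0],[0,0,0]],[[0,0,0],[0,0,0]]]' 1
python3 - <<'E'
from h import *
rel([.5943,-.1163,.204],yaw=-155)
E
```

```text
clock: 14.68
tool_pos: [0.5944, -0.1162, 0.2053]
orientation: [179.9, -0.1, -155.0]
force: [0.3, -0.2, -0.3]
opening: 0.0504
clock: 15.1
tool_pos: [0.5939, -0.1174, 0.2069]
orientation: [-180.0, -0.1, -155.0]
force: [-4.7, -2.0, 2.4]
opening: 0.0283
rel [-0.004  0.004  0.014] [-0.     -0.0003 -0.0001]
```

```bash
A='python3 -m handwheel'
$A '[[[0,0.0024,-0.0427],[0,0,0]],[[0,0.0017,-0.0855],[0,0,0]],[[0,-0.0019,-0.128],[0,0,0]],[[0,-0.0085,-0.17],[0,0,0]],[[0,-0.018,-0.212],[0,0,0]]]'
$A '[[[0,0,0],[0,0,0]],[[0,0,0],[0,0,0]]]'
python3 - <<'E'
from h import *
s=snap('wrist');cv2.imwrite('pics/8.png',s['color'][:,:,::-1])
E
```

```text
clock: 15.52
tool_pos: [0.5952, -0.1202, 0.2491]
orientation: [179.9, -0.1, -155.1]
force: [-3.0, -4.0, -5.9]
opening: 0.0276
clock: 15.68
tool_pos: [0.5953, -0.1203, 0.2493]
orientation: [179.9, -0.1, -155.1]
force: [-4.3, -2.6, -5.3]
opening: 0.0282
```

View pics/8.png

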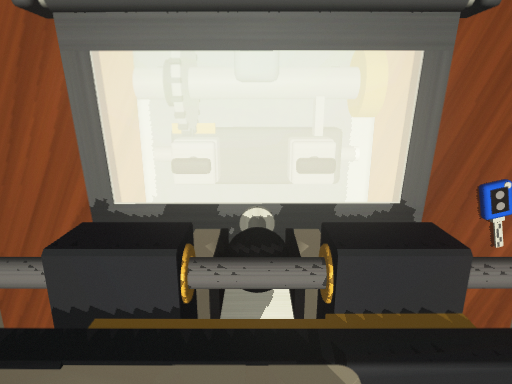

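The guard has risen with the knob, and the ball sits between the pads at (257,255). I'll continue along the arc.

```bash
A='python3 -m handwheel'
$A '[[[0,-0.0124,-0.041],[0,0,0]],[[0,-0.0275,-0.081],[0,0,0]],[[0,-0.0455,-0.12],[0,0,0]],[[0,-0.066,-0.157],[0,0,0]],[[0,-0.0895,-0.193],[0,0,0]]]'
$A '[[[0,-0.0255,-0.034],[0,0,0]],[[0,-0.0535,-0.0665],[0,0,0]],[[0,-0.0835,-0.097],[0,0,0]],[[0,-0.116,-0.125],[0,0,0]],[[0,-0.15,-0.151],[0,0,0]]]'
$A '[[[0,0,0],[0,0,0]],[[0,0,0],[0,0,0]],[[0,0,0],[0,0,0]],[[0,0,0],[0,0,0]],[[0,0,0],[0,0,0]]]'
python3 - <<'E'
from h import *
o=get_obs()
ex=np.array([np.cos(np.radians(-65)),np.sin(np.radians(-65)),0])
h=np.array([.5943,-.1163,.204])+.122*ex+[0,0,.011]
d=o['tool_pos']-h; print('fwd,up',-d@ex,d[2],'ang',np.degrees(np.arctan2(d[2],-d@ex))+5.15,'r',np.hypot(d@ex,d[2]))
s=snap('wrist');t=snap('scene')
cv2.imwrite('pics/9.png',np.hstack([cv2.resize(s['color'][:,:,::-1],(400,300)),cv2.resize(t['color'][130:330,180:400,::-1],(400,300))]))
# guard plane angle from wrist frame pixels
P=cloud(s); L=(P-h); f=-(L@ex); y=L@np.array([-ex[1],ex[0],0]); z=L[...,2]
m=(f>.02)&(f<.125)&(np.abs(y)<.095)&(np.abs(y)>.06)&(z>.0); print(m.sum())
if m.sum()>50: k=np.polyfit(f[m],z[m],1); print('slope',np.degrees(np.arctan(k[0])),'open',np.degrees(np.arctan(k[0]))+25)
E
```

```text
clock: 16.15
tool_pos: [0.6028, -0.1365, 0.2883]
orientation: [179.9, -0.1, -155.1]
force: [-5.8, -2.5, -7.0]
opening: 0.0286
clock: 16.57
tool_pos: [0.6154, -0.1635, 0.3185]
orientation: [179.9, -0.1, -155.0]
force: [-6.5, -0.7, -4.8]
opening: 0.0287
clock: 16.98
tool_pos: [0.6153, -0.1634, 0.3184]
orientation: [179.9, -0.1, -155.1]
force: [-6.7, 0.8, -3.4]
opening: 0.0282
fwd,up 0.0703953482027764 0.10343954904935951 ang 60.91292017309373 r 0.12512092293507504
10947
slope 23.036134065946236 open 48.036134065946236
```

View pics/9.png

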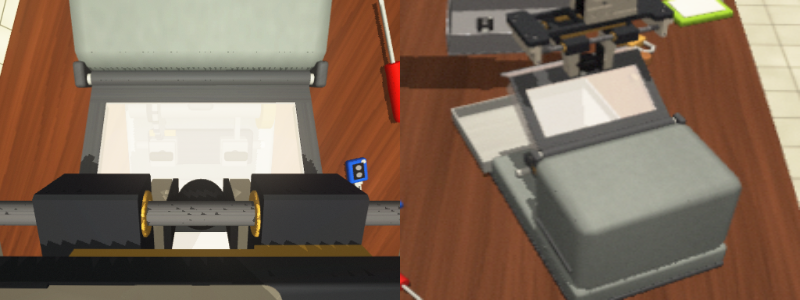

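The guard is raised and held. The kinematics give 61° but the crude plane fit gave 48°, so I'll recheck the fit robustly on frame pixels only.

Run:
```python
from h import *
from scipy.stats import theilslopes
ex=np.array([np.cos(np.radians(-65)),np.sin(np.radians(-65)),0]);h=np.array([.5943,-.1163,.204])+.122*ex+[0,0,.011]
s=load('wrist');P=cloud(s);L=P-h;f=-(L@ex);y=L@np.array([-ex[1],ex[0],0]);z=L[...,2]
# picture region: side frame strips of guard (400x300 px: x 88-104 / 300-318, y 95-160)
S=512/400
for x0,x1 in((92,102),(302,312)):
    sl=(slice(int(98*S),int(150*S)),slice(int(x0*S),int(x1*S)))
    F,Z=f[sl].ravel(),z[sl].ravel();k=(np.isfinite(Z))&(Z>0)&(Z<.1)
    F,Z=F[k],Z[k];t=theilslopes(Z[::3],F[::3]);print(len(F),F.min(),F.max(),'open',25+np.degrees(np.arctan(t[0])),'pt',np.median(F),np.median(Z))
c=cloud(load('scene'))
Lc=c-h;F=-(Lc@ex);Y=Lc@np.array([-ex[1],ex[0],0]);Z=Lc[...,2]
m=(np.abs(Y)>.07)&(np.abs(Y)<.095)&(F>.02)&(F<.11)&(Z>.005)&(Z<.09)
t=theilslopes(Z[m][::2],F[m][::2]);print('scene',m.sum(),25+np.degrees(np.arctan(t[0])))
print(get_obs()['force'],get_obs()['opening'],get_obs()['clock'])
```

```text
864 0.01574832590844549 0.055067221277771465 open 58.83215696491379 pt 0.0359882479378448 0.0248924577509856
868 0.01577789578226836 0.054994269820662287 open 58.724501746176365 pt 0.0360350267909317 0.02518777979712382
scene 833 58.91412198121603
[-7.22192944 -0.81208247 -3.70702891] 0.028319907109066702 17.0833
```

Run:
```python
from h import *
print(close_job()); o=get_obs(); print(o['clock'],o['tool_pos'],o['force'],o['opening'])
```

```text
the job is handed in; nothing more can be done
None
the job is handed in; nothing more can be done
```

Both car keys are in the grey tote, and the gripper is holding the cutter guard open at about 60 degrees by its knob. I handed the job in at about 17 s; it reports no verdict.

- **Keys:** I set each one down at floor height and let it go. The wrist picture taken after the second showed both lying flat in the tote. Key B pressed the tote floor with about 25 N for a moment before release.
- **Guard angle:** Robust fits to the guard's frame gave 58.7 to 58.9 degrees in the wrist and scene images, and the arm's position gave 60.9. A first crude fit said 48 degrees; I took it to be polluted by gripper and hinge pixels and discarded it.
- **Grip:** Just before hand-in the gripper was shut on the ball at 28 mm. The force on the tool was steady at about 8 N, and the guard was not moving.
- **Not checked:** I took no final picture of the tote, screwdriver, padlock and stamp. The arm's path stayed clear of the last three.

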